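# Stow the chuck key and lower the lathe's chuck guard

## Robot

A 6-joint arm with a two-finger parallel gripper is mounted at the origin on the work surface. World frame = base frame: x ahead of the robot, y to its left, z up, the work surface at z = 0. Lengths are in m, angles in rad, forces in N, time in s.
With the tool pointing down it reaches from about 0.325 to 0.9 m from the base axis. Payload 6.1 kg.
Tool frame: the origin (TCP) lies midway between the tips of the shut fingers; the grasp point (between the pads) lies 19 mm behind it; z points along the fingers, y is the line along which they close (so a half turn about z gives the same grasp; the last joint's range is limited). The gripper opens to 87 mm and grips with 3 to 60 N. Pads are 19 mm wide; open, the fingers measure 117 mm over their backs; the gripper's body (75 mm by 190 mm) begins 51 mm behind the grasp point.
Start: joints at [-1.294, 0.22, 1.526, -0, 1.395, -0.126], TCP at [0.245, -0.575, 0.223] pointing down, gripper open.
Joint ranges: [-2.98, 2.98], [-0.91, 2.08], [0.09, 2.57], [-1.24, 4.39], [0.2, 2.65], [-2.68, 2.68]. Speed limits (rad/s): [2.57, 2.57, 3.01, 3.14, 3.14, 3.14].

## Interface

Orientations are given as a unit quaternion [x, y, z, w].
In Python, from cell import env, read_camera, hand_in gives the robot as it stands. The module is installed in compiled form; this text tells all that it offers.
- The arm moves only by the tool carry_out, never from a script. Its argument "steps" is a list that holds one entry, the list of rows, each a list of 7 numbers: the closure, from 0 (fully open) to 1 (shut), then the shift along the tool's x, y, z normalised to -1 to 1, where 1 is 0.12 m, then the turn, a rotation vector about the tool's x, y, z normalised to -1 to 1, where 1 is pi/2 rad. A call has 1 to 12 rows; each row is the pose to reach, as a shift and turn from the pose commanded when the call began, along the tool's axes at that moment; what a row does not reach only later rows make up. A row lasts 1/12 s, in which the tool goes at most 41.7 mm and 7.16 degrees, less where a joint would pass 70% of its speed; a pose out of reach is approached as far as the arm can. A call with a number of a shift or a turn outside -1 to 1 is refused whole. A call with a gripper value outside its range is refused whole. The fingers move at their own pace and stop on an object; the grip force is fixed at half the most. Time passes only in rows, so rows that repeat a pose let the fingers close. It gives the time, the measured TCP pose, the force, the opening and the grip force at its end, in the units of the state.
- env.state(): the state, without advancing time (a new reading comes with each control period).
- read_camera(name): name is "scene" or "top"; returns a dict with "img" (420x560x3 uint8, red, green, blue), "depth" (420x560 float32, m along the optical axis (not along the pixel's ray), 0 where there is no reading), "camera_matrix" (3x3 intrinsics, pixels), "extrinsics" (4x4, takes a point from camera to world coordinates). Camera axes: x right, y down, z forward; pixel columns grow to the right and rows downward; lengths in m; the calibration is good to about 2 mm. A picture is of the moment at which its call begins.
- hand_in(): hands the job in; it is judged then, once.
The state is a dict: "clock": time; "qpos": joint angles; "qd": joint speeds; "joint_efforts": joint torques, N m; "ee_pos": TCP position; "orientation": TCP orientation; "wrist_force": force on the tool from outside, world axes, zero at the start; "wrist_torque": the same for the moment, N m; "width": finger opening in m; "gripper_force": force on a finger pad.
Only numpy, scipy, OpenCV 4.12 (cv2) and the standard library are available. Lean on these libraries where they do the work, as an engineer would, in place of code of your own. Each camera call takes 0.05 s, during which the arm holds its last target. There are 200 camera calls.

## Task

The blank is clamped and the lathe is to be started: draw the chuck key up out of the chuck and hang it upright by its collar in the free middle notch of the wooden tool rack, slid right to the back of the notch. Then swing the clear chuck guard fully down over the chuck. Leave the tools hanging in the rack and the other things on the bench where they are.

Things in the scene. Friction and masses are not known exactly. Their poses are not given: they have to be found in the camera images.
- key: Steel T chuck key, 117 mm, 0.26 kg. Origin: lower end; z up along it, x along the T-bar. Going up: 10 mm square drive to z 20 mm, 12 mm round shank to 78, 32 mm round collar to 83, square head 22 x 22 mm to 117. T-bar 10 mm thick, 123 mm long, through the head at z 106. Starts upright, loose, in the chuck's 18 mm deep square socket. Grip the head's bare faces, fingers closing along y.
- key_head (a point): Point inside the key's square head, on its axis, 10 mm below its top (29 mm above the collar's underside, 107 mm above the lower end); axes as the key's.
- key_collar (a point): Centre of the underside of the key's collar; this face rests on the rack when the key hangs. Axes as the key's.
- socket (a point): Mouth of the square socket on top of the chuck, 158 mm above the bench. Lathe axes: z up, y along the spindle to the headstock, x away from the robot side. The lathe is bolted down, its 80 mm chuck does not turn. Headstock (172 mm high) from 32 to 182 mm along +y; bed, wooden blank, tool rest and tailstock (under 155 mm high) along -y. Only key and guard stand above 186 mm.
- guard_hinge (a point): Middle of the guard's hinge line, which runs along the lathe's y axis, 172 mm above the bench, 52 mm behind the socket (lathe +x) and 12 mm to its -y side. Fixed; axes as the lathe's.
- guard (a joint): Angle of the clear plastic chuck guard (84 mm wide, three flats, aluminium edges) about its hinge: 0 = fully down over the chuck on its stop, growing as it swings up and back; starts thrown back at 2.25 to 2.45 rad, limit 2.5. The stiff hinge holds it wherever it is left; moving it takes 1 to 3 N at the knob. It cannot come down while the key stands in the chuck.
- guard_knob (a point): Centre of the black ball knob, 26 mm across, on a stalk 28 mm out from the guard's front flat. Guard down: 142 mm forward (lathe -x) of the hinge and 42 mm below it, 130 mm above the bench; it circles the hinge line with the guard (0.3 m high when thrown back). Pinched from above with fingers closing along the lathe's y, it turns between the pads. Axes turn with the guard.
- notch (a point): Where the key's axis belongs: the seat at the back of the rack's free middle notch, on the ledge's top, 105 mm above the bench. The rack is a fixed pale wooden ledge 18 mm thick, 70 deep, 250 long on end boards, with three notches 80 mm apart, 18 mm wide and 40 deep, open at the front. Axes: z up, -x out of the notch's mouth (front edge 34 mm from the seat), y along the ledge.
- live_centre: Steel live centre hanging in an outer notch of the rack, 80 mm from the middle one: 30 mm body and point stand 44 mm above the ledge. Origin at its lower end. To be left alone.
- knockout_bar: Steel knock-out bar with a brass head 28 mm across, hanging in the other outer notch; the head stands 24 mm above the ledge. Origin at its lower end. To be left alone.
- paint_tub: White plastic paint tub with a red lid, 76 mm across and 76 mm high, on the bench; origin under its centre. To be left alone.
- candlestick: Turned wooden candlestick, 64 mm across its foot and 128 mm high, standing on the bench behind the rack; origin under its centre. To be left alone.

How it is judged:
By the outcome, as a careful person would: the job done as asked, in the order asked, and still so for the second after the job is handed in, with the robot touching nothing.
It also fails if it takes over 70 s, if anything falls off the work surface, if the arm or the gripper's body presses on something with over 40 N, if the wrist force passes 120 N, or if a joint passes its speed limit or range.

## Working session

There is one attempt and no reset: what is moved stays moved. The work goes in short steps, Python scripts to look and compute and a tool call to move; the robot and the scene stay as the last step left them, time stands still between calls to the robot, and variables do not carry over. Pictures are saved under pics/ and viewed, at most 10 in all, crops included, and the job is handed in when it is done.

Besides the shell and the picture viewer there is one more tool, called after "Request:" as name(argument=value, ...), one argument or row to a line, values as JSON. carry_out: Moves the arm, as the interface text tells. Scaled input: -1 to 1 covers 0.12 m each way for a shift and pi/2 rad each way for a turn. Its arguments: {"type":"object","properties":{"steps":{"type":"array","items":{"type":"array","items":{"type":"array","items":{"type":"number"}}}}},"required":["steps"]}

```bash
mkdir -p pics
cat > h.py <<'E'
import numpy as np, cv2
from cell import env, read_camera, hand_in
from scipy.spatial.transform import Rotation as R
def cloud(c):
    K=c["camera_matrix"];d=c["depth"];v,u=np.indices(d.shape)
    p=np.stack([(u-K[0,2])/K[0,0]*d,(v-K[1,2])/K[1,1]*d,d],-1)
    T=c["extrinsics"];return p@T[:3,:3].T+T[:3,3]
def save(c,n): cv2.imwrite("pics/"+n+".png",c["img"][:,:,::-1])
def tool(p):
    """world vector target TCP -> normalised shift in tool axes"""
    s=env.state();r=R.from_quat(s["orientation"]);return r.inv().apply(np.array(p)-s["ee_pos"])/0.12
E
python3 - <<'E'
from h import *
np.set_printoptions(precision=4,suppress=True)
for n in("scene","top"):
    c=read_camera(n);save(c,n+"0");print(n,c["camera_matrix"][0,0],c["extrinsics"]);np.savez("/tmp/"+n,**c)
s=env.state();print(s)
print(R.from_quat(s["orientation"]).as_matrix())
E
```

```text
scene 394.7286316887671 [[-0.3627  0.7454 -0.5594  0.9678]
 [ 0.9319  0.284  -0.2256  0.2732]
 [-0.0093 -0.6031 -0.7976  0.8543]
 [ 0.      0.      0.      1.    ]]
top 435.59108562024613 [[-0.0055 -0.9967  0.0808  0.4069]
 [-0.9999  0.0066  0.0132  0.0776]
 [-0.0137 -0.0807 -0.9966  1.1161]
 [ 0.      0.      0.      1.    ]]
{'clock': 0.1, 'qpos': array([-1.2941,  0.2212,  1.5275,  0.    ,  1.3947, -0.1261]), 'qd': array([ 0.0001, -0.0025, -0.0027,  0.0003, -0.0006, -0.001 ]), 'joint_efforts': array([ -0.0002, -49.5943, -38.8521,   0.07  ,   0.0516,  -0.0001]), 'ee_pos': array([ 0.2448, -0.5744,  0.2215]), 'orientation': array([ 0.9798,  0.2   , -0.0001, -0.0009]), 'wrist_force': array([ 0.1356, -0.1191,  0.2234]), 'wrist_torque': array([-0.0241, -0.0229, -0.0008]), 'gripper_force': 0.0, 'width': 0.0869852506318402}
[[ 0.92    0.392  -0.0005]
 [ 0.392  -0.92    0.0017]
 [ 0.0003 -0.0018 -1.    ]]
```

View pics/scene0.png

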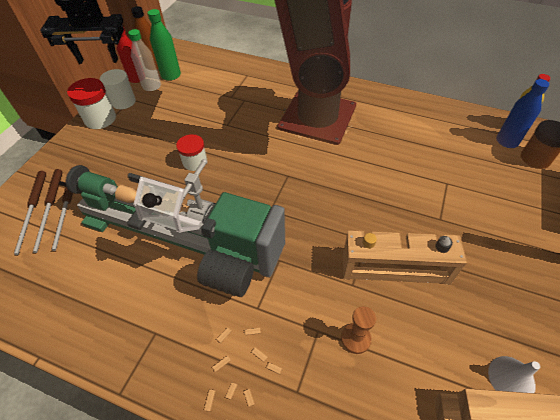

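View pics/top0.png

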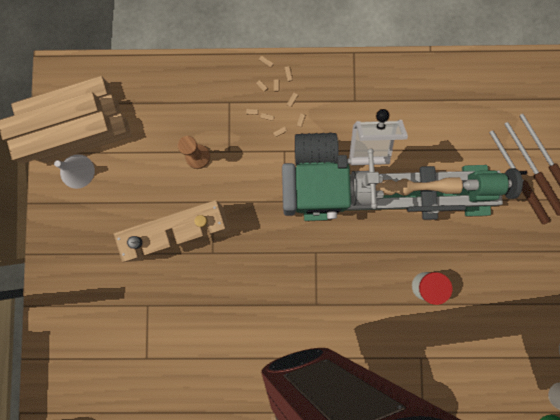

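Scene view: the key's T is at about (193,180) and the guard with its knob at (152,200). The rack is at (405,255), with the brass head at (370,240) and the live centre at (444,243). Top view: the key bar is at (373,170), the knob at (383,116), the headstock at (322,187), the rack at (170,230) and the free notch near (168,232).

Run:
```python
from h import *
np.set_printoptions(precision=4,suppress=True)
for n in("scene","top"):
    c=dict(np.load(f"/tmp/{n}.npz"));P=cloud(c);np.save(f"/tmp/P{n}",P)
    im=c["img"].astype(int);ok=c["depth"]>0
    b=np.zeros(ok.shape,bool)
    if n=="top": b[80:260,100:540]=1
    else: b[140:300,60:480]=1
    def rep(name,m):
        m=m&ok&b
        q=P[m]; v,u=np.where(m)
        if len(q)==0: print(n,name,0);return
        r=cv2.minAreaRect(q[:,:2].astype(np.float32)*1000)
        print(n,name,len(q),"med",np.median(q,0),"min",q.min(0),"max",q.max(0),"rect",np.round(r[0],1),np.round(r[1],1),round(r[2],1),"px",u.min(),u.max(),v.min(),v.max())
    z=P[...,2];x=P[...,0];y=P[...,1]
    rack=(y>0.1)&(y<.6)
    g=(im[...,1]>im[...,0]+15)&(im[...,1]>im[...,2]+5)
    rep("headstock",g&(z>.163)&(z<.182))
    rep("keytop",(z>.238)&(z<.265)&((im.max(-1)-im.min(-1))<40)&(im.sum(-1)>150))
    rep("ledge",(z>.098)&(z<.112)&(im[...,0]>im[...,2]+30)&((y>.2)))
    rep("above ledge",(z>.112)&(z<.17)&(y>.2)&(x<.56))
    rep("knob",(im.max(-1)<50)&(z>.26))
    rep("guard",(z>.2)&(im.max(-1)>=50)&~((z>.238)&(z<.265)))
    rep("brass",(z>.112)&(z<.14)&(y>.2)&(x<.56)&(im[...,0]>im[...,2]+40))
c=dict(np.load("/tmp/top.npz"))["img"][:,:,::-1]
a=cv2.resize(c[100:220,280:440],(640,480),interpolation=cv2.INTER_CUBIC)
cv2.imwrite("pics/crop1.png",a)
cv2.imwrite("pics/crop2.png",cv2.resize(c[190:270,100:240],(700,400),interpolation=cv2.INTER_CUBIC))
```

```text
scene headstock 1996 med [ 0.5558 -0.0008  0.1704] min [ 0.5025 -0.0645  0.163 ] max [0.6031 0.0554 0.1745] rect [553.   -4.6] [ 99.9 119.7] 0.7 px 208 270 192 242
scene keytop 694 med [ 0.6626 -0.0981  0.25  ] min [ 0.4932 -0.1541  0.238 ] max [ 0.6687 -0.0632  0.265 ] rect [591.9 -87.9] [ 86.5 182.6] 74.1 px 135 206 159 231
scene ledge 2773 med [0.4632 0.3493 0.1034] min [0.3866 0.2182 0.098 ] max [0.5292 0.4757 0.1114] rect [457.9 347.6] [ 73.9 251.1] 17.7 px 347 465 231 264
scene above ledge 342 med [0.4452 0.4112 0.127 ] min [0.4161 0.2572 0.112 ] max [0.4954 0.4364 0.1459] rect [457.2 347.2] [ 30.8 187.4] 18.4 px 363 451 233 251
scene knob 185 med [ 0.6653 -0.1028  0.3139] min [ 0.6409 -0.1153  0.2861] max [ 0.6757 -0.0959  0.3226] rect [ 659.1 -106.7] [34.9 19. ] 15.9 px 143 161 193 206
scene guard 1530 med [ 0.6394 -0.0977  0.2897] min [ 0.5418 -0.1552  0.2001] max [ 0.6759 -0.0631  0.3208] rect [ 609.3 -110.6] [133.   91.5] 2.4 px 133 201 177 232
scene brass 156 med [0.4839 0.2707 0.1267] min [0.4221 0.2572 0.1122] max [0.4954 0.4343 0.1311] rect [449.3 343.5] [ 27.4 185.9] 
[... 433 characters left out ...]
83 0.1108] rect [459.2 352. ] [ 70.8 251.2] 17.8 px 114 224 201 259
top above ledge 289 med [0.4421 0.4145 0.129 ] min [0.419  0.2612 0.1122] max [0.4942 0.4416 0.1475] rect [455.7 351. ] [ 28.9 188.1] 17.1 px 126 206 215 248
top knob 135 med [ 0.6597 -0.104   0.3184] min [ 0.6427 -0.1156  0.2896] max [ 0.674  -0.0943  0.3247] rect [ 658.4 -106.3] [30.2 22. ] 15.7 px 377 388 109 128
top guard 1288 med [ 0.6384 -0.0985  0.2898] min [ 0.5392 -0.1502  0.2001] max [ 0.6742 -0.0602  0.3166] rect [ 606.9 -106.2] [134.8  89.5] 1.3 px 351 406 109 188
top brass 138 med [0.4795 0.2742 0.1285] min [0.4191 0.2612 0.1134] max [0.4942 0.4416 0.1333] rect [456.9 351.4] [ 26.7 188.1] 17.0 px 126 206 215 248
```

View pics/crop1.png

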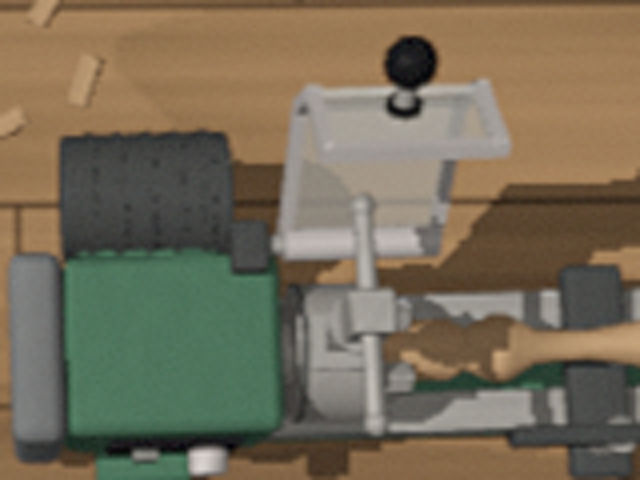

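View pics/crop2.png

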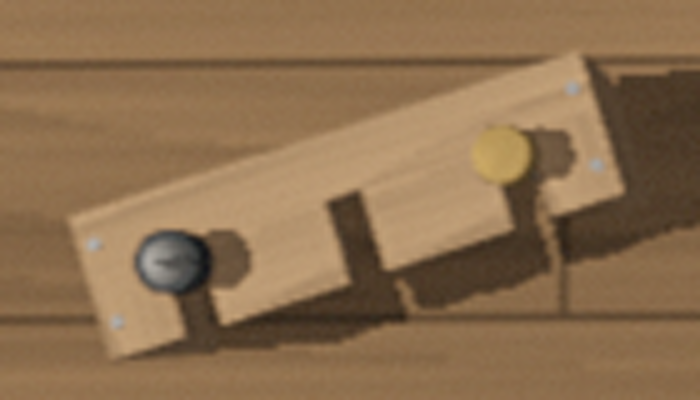

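Crop 1: the key head is at about (370,310) in the crop, the bar runs from (362,205) to (375,425), and the knob is at (411,60). Crop 2: the free notch runs from its back at (345,200) to its mouth at (370,280). Next I'll refine the numbers.

```bash
cat >> h.py <<'E'
def onplane(c,z,u,v):
    K=c["camera_matrix"];T=c["extrinsics"]
    d=np.stack([(u-K[0,2])/K[0,0],(v-K[1,2])/K[1,1],np.ones_like(u,float)],-1)@T[:3,:3].T
    t=(z-T[2,3])/d[...,2];return T[:3,3]+d*t[...,None]
E
python3 - <<'E'
from h import *
np.set_printoptions(precision=4,suppress=True)
def rect(q):
    r=cv2.minAreaRect((q[:,:2]*1000).astype(np.float32));return np.round(r[0],1),np.round(r[1],1),round(r[2],1)
for n in("scene","top"):
    c=dict(np.load(f"/tmp/{n}.npz"));P=cloud(c);im=c["img"].astype(int)
    x,y,z=P[...,0],P[...,1],P[...,2];sat=im.max(-1)-im.min(-1)
    near=(abs(x-.553)<.075)&(abs(y+.095)<.04)
    m=near&(z>.252)&(z<.262)
    m=m&(abs(x-.553)<.02); print(n,"headtop",m.sum(),P[m].mean(0),rect(P[m]))
    m=near&(z>.236)&(z<.2535)&(abs(x-.553)>.015)&(x<.625)
    q=P[m]; f=np.polyfit(q[:,0],q[:,1],1);print("bar",len(q),q.min(0),q.max(0),"slope",f,"y@.553",np.polyval(f,.553), "z-slope",np.polyfit(q[:,0],q[:,2],1))
    # ledge
    m=(z>.1)&(z<.11)&(y>.2)&(y<.5)&(x<.56)&(im[...,0]>im[...,2]+30)&(im[...,0]>110)
    v,u=np.where(m);q=onplane(c,.105,u,v)
    (cx,cy),wh,a=cv2.minAreaRect((q[:,:2]*1000).astype(np.float32));a=np.radians(a)
    ax=np.array([np.cos(a),np.sin(a)]);ay=np.array([-ax[1],ax[0]])
    l=(q[:,:2]-np.array([cx,cy])/1000);lx=l@ax;ly=l@ay
    print("ledge",cx,cy,wh,np.degrees(a),"front/back pct",np.percentile(lx,[1,99]))
    s=(lx<-.005)&(lx>-.03)&(abs(ly)<.04)
    h,e=np.histogram(ly[s],bins=np.arange(-.04,.041,.002));print(h)
    s=abs(ly)<.005;print("notch back lx min",np.percentile(lx[s],[0,3]))
    b=(z>.11)&(z<.2)&(y>.15)&(y<.4)&(x>.53)&(x<.72);print("candle",P[b].min(0),P[b].max(0))
    g=near|1
    k=(im.max(-1)<55)&(z>.28)&(abs(x-.66)<.03);print("knob",P[k].mean(0),P[k].max(0))
    gd=(x>.57)&(x<.72)&(y>-.17)&(y<-.04)&(z>.16)&(z<.34)
    for lo in np.arange(.16,.33,.02):
        s=gd&(z>=lo)&(z<lo+.02);q=P[s]
        if len(q):print("g z%.2f"%lo,len(q),q.min(0)[:2],q.max(0)[:2])
E
```

```text
scene headtop 97 [ 0.5554 -0.0982  0.2554] (array([554.9, -98.3]), array([22.1, 21.9]), 89.8)
bar 146 [ 0.4932 -0.1064  0.2416] [ 0.6114 -0.0896  0.2517] slope [ 0.0619 -0.1313] y@.553 -0.09708196927698376 z-slope [-0.012   0.2543]
ledge 459.9554138183594 347.4173889160156 (72.44268798828125, 249.58822631835938) 17.862125396728516 front/back pct [-0.0355  0.0344]
[ 8  8  9  8  8  8  8  9 10  9  7  9  9  9  9  7  0  0  0  0  0  0  0  0
  3  8  8  9  8  8  9  8 10  8 10  8  9  9  9 10]
notch back lx min [0.0038 0.004 ]
candle [0.6345 0.2813 0.112 ] [0.6779 0.3249 0.1295]
knob [ 0.6635 -0.1036  0.3108] [ 0.6757 -0.0959  0.3226]
g z0.16 233 [ 0.5701 -0.1191] [ 0.6182 -0.0401]
g z0.18 173 [ 0.5897 -0.1168] [ 0.6367 -0.0404]
g z0.20 43 [ 0.5705 -0.0995] [ 0.6523 -0.064 ]
g z0.22 98 [ 0.5702 -0.1539] [ 0.6693 -0.064 ]
g z0.24 341 [ 0.5703 -0.1541] [ 0.6687 -0.0632]
g z0.26 375 [ 0.6517 -0.1534] [ 0.6655 -0.0631]
g z0.28 656 [ 0.6219 -0.1552] [ 0.6611 -0.0632]
g z0.30 515 [ 0.6163 -0.1535] [ 0.6759 -0.0646]
g z0.32 17 [ 0.6596 -0.1133] [ 0.6709 -0.1014]
top headtop 128 [ 0.5542 -0.0951  0.25
[... 317 characters left out ...]
347]
[10  9  9  8 10 10  8 10  9  9  8 10 10  8  9  7  0  0  0  0  0  0  0  0
  7  9 10  8  8 10  9  8  9  9  8  9  9 10  8  9]
notch back lx min [0.0049 0.0056]
candle [0.6346 0.285  0.1167] [0.6779 0.3282 0.1333]
knob [ 0.6594 -0.1044  0.3151] [ 0.674  -0.0943  0.3247]
g z0.16 335 [ 0.5701 -0.1511] [ 0.6196 -0.041 ]
g z0.18 555 [ 0.5892 -0.1503] [ 0.6365 -0.0402]
g z0.20 274 [ 0.6297 -0.1502] [ 0.6511 -0.0607]
g z0.22 51 [ 0.6466 -0.0723] [ 0.6649 -0.0602]
g z0.24 121 [ 0.5707 -0.0993] [ 0.6648 -0.0602]
g z0.26 81 [ 0.6508 -0.1496] [ 0.6648 -0.0603]
g z0.28 453 [ 0.6282 -0.1496] [ 0.6616 -0.0608]
g z0.30 477 [ 0.6174 -0.1502] [ 0.6742 -0.0611]
g z0.32 32 [ 0.6568 -0.1122] [ 0.6708 -0.0993]
```

Request:
carry_out(
  steps=[
    [[0,0.5,-0.33,-0.75,0,0,0],[0,0.985,-0.665,-0.75,0,0,0],[0,0.985,-0.665,-0.75,0,0,0],[0,0.985,-0.665,-0.75,0,0,0],[0,0.985,-0.665,-0.75,0,0,0]],
  ],
)

```text
clock: 0.52
ee_pos: [0.326, -0.4522, 0.3167]
orientation: [0.979, 0.202, 0.002, 0.002]
wrist_force: [0.5, -0.4, 0.9]
width: 0.0867
gripper_force: 0.0
```

Request:
carry_out(
  steps=[
    [[0,0.5,-0.33,0,0,0,0],[0,0.985,-0.665,0,0,0,0],[0,0.985,-0.665,0,0,0,0],[0,0.985,-0.665,0,0,0,0]],
  ],
)

```text
clock: 0.85
ee_pos: [0.4015, -0.3319, 0.312]
orientation: [0.98, 0.201, 0.0, -0.001]
wrist_force: [0.4, -1.3, 0.3]
width: 0.0871
gripper_force: 0.0
```

Request:
carry_out(
  steps=[
    [[0,0.5,-0.33,0,0,0,0],[0,0.985,-0.665,0,0,0,0],[0,0.985,-0.665,0,0,0,0.1],[0,0.985,-0.665,0,0,0,0.222],[0,0.985,-0.665,0,0,0,0.222]],
  ],
)

```text
clock: 1.27
ee_pos: [0.4791, -0.2121, 0.3118]
orientation: [1.0, 0.026, 0.0, -0.001]
wrist_force: [-0.6, 0.3, 0.2]
width: 0.087
gripper_force: 0.0
```

Request:
carry_out(
  steps=[
    [[0,0.34,-0.46,0,0,0,0],[0,0.683,-0.929,0,0,0,0],[0,0.683,-0.929,0,0,0,0],[0,0.683,-0.929,0,0,0,0],[0,0.683,-0.929,0,0,0,0],[0,0.683,-0.929,0,0,0,0],[0,0.683,-0.929,0,0,0,0]],
  ],
)

```text
clock: 1.85
ee_pos: [0.5526, -0.101, 0.312]
orientation: [1.0, 0.027, -0.001, 0.0]
wrist_force: [-0.4, 0.2, -0.3]
width: 0.0866
gripper_force: 0.0
```

Run:
```python
from h import *
c=read_camera("scene");save(c,"s1")
s=env.state();print(s["ee_pos"],s["orientation"])
cv2.imwrite("pics/s1c.png",cv2.resize(c["img"][100:260,90:300,::-1],(735,560),interpolation=cv2.INTER_CUBIC))
```

```text
[ 0.55255638 -0.10133376  0.31220811] [ 9.99652718e-01  2.63484107e-02 -4.03423540e-04  2.04324072e-04]
```

View pics/s1c.png

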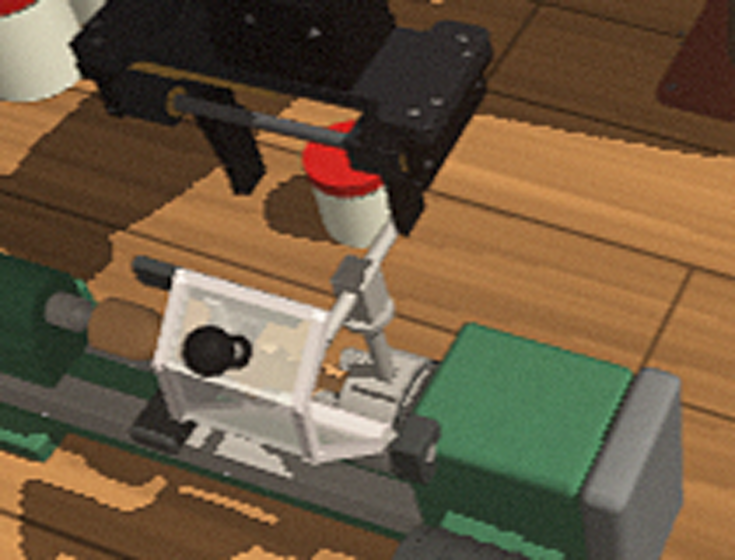

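The gripper is above the key, with the fingers straddling it at crop (240,180) and (405,215) and the head at (355,280). Descending.

Request:
carry_out(
  steps=[
    [[0,0.022,-0.04,0.2,0,0,0],[0,0.022,-0.04,0.4,0,0,0],[0,0.022,-0.04,0.6,0,0,0],[0,0.022,-0.04,0.7,0,0,0],[0,0.022,-0.04,0.7,0,0,0],[0,0.022,-0.04,0.7,0,0,0],[0,0.022,-0.04,0.7,0,0,0]],
  ],
)

```text
clock: 2.48
ee_pos: [0.5563, -0.0959, 0.2304]
orientation: [1.0, 0.027, 0.001, 0.0]
wrist_force: [-0.6, -0.6, 0.4]
width: 0.0869
gripper_force: 0.0
```

Request:
carry_out(
  steps=[
    [[0.6,0,0,0,0,0,0],[0.6,0,0,0,0,0,0],[0.6,0,0,0,0,0,0],[0.6,0,0,0,0,0,0]],
  ],
)

```text
clock: 2.82
ee_pos: [0.5559, -0.0951, 0.2293]
orientation: [1.0, 0.027, 0.001, 0.0]
wrist_force: [0.1, 0.5, -0.2]
width: 0.0683
gripper_force: 0.0
```

Request:
carry_out(
  steps=[
    [[0.7,0,0,0,0,0,0],[0.8,0,0,0,0,0,0],[0.9,0,0,0,0,0,0],[1,0,0,0,0,0,0],[1,0,0,0,0,0,0],[1,0,0,0,0,0,0],[1,0,0,0,0,0,0]],
  ],
)

```text
clock: 3.4
ee_pos: [0.5556, -0.0951, 0.2285]
orientation: [1.0, 0.027, 0.0, 0.0]
wrist_force: [0.6, -6.3, -0.7]
width: 0.022
gripper_force: 30.3
```

Request:
carry_out(
  steps=[
    [[1,0,0.012,0,0,0,0],[1,0,0.012,-0.05,0,0,0],[1,0,0.012,-0.15,0,0,0],[1,0,0.012,-0.3,0,0,0],[1,0,0.012,-0.5,0,0,0],[1,0,0.012,-0.7,0,0,0],[1,0,0.012,-0.7,0,0,0],[1,0,0.012,-0.7,0,0,0],[1,0,0.012,-0.7,0,0,0]],
  ],
)

```text
clock: 4.15
ee_pos: [0.5553, -0.0964, 0.312]
orientation: [1.0, 0.027, -0.0, -0.0]
wrist_force: [-0.5, 0.4, -2.4]
width: 0.0219
gripper_force: 29.8
```

Run:
```python
from h import *
np.set_printoptions(precision=4,suppress=True)
s=env.state();print(s["ee_pos"],s["orientation"],s["wrist_force"],s["width"])
for n in("scene","top"):
    c=read_camera(n);P=cloud(c);im=c["img"].astype(int);save(c,n+"2")
    x,y,z=P[...,0],P[...,1],P[...,2]
    m=(abs(x-.555)<.07)&(abs(y+.097)<.03)&(z>.2)&(im.min(-1)>90)&((im.max(-1)-im.min(-1))<40)
    for lo in np.arange(.2,.35,.01):
        q=P[m&(z>=lo)&(z<lo+.01)]
        if len(q)>3: print(n,"%.2f"%lo,len(q),q.mean(0),q.min(0)[:2],q.max(0)[:2])
```

```text
[ 0.5553 -0.0964  0.312 ] [ 0.9996  0.027  -0.0004 -0.0001] [-0.5146  0.361  -2.3871] 0.021872338326705768
scene 0.22 7 [ 0.5538 -0.0947  0.2261] [ 0.5505 -0.0951] [ 0.5571 -0.094 ]
scene 0.23 8 [ 0.5528 -0.0943  0.2351] [ 0.5484 -0.0954] [ 0.5575 -0.0937]
scene 0.24 12 [ 0.5548 -0.0942  0.2453] [ 0.5476 -0.097 ] [ 0.5582 -0.0924]
scene 0.25 12 [ 0.5562 -0.0944  0.255 ] [ 0.5515 -0.0963] [ 0.5595 -0.0932]
scene 0.26 13 [ 0.5561 -0.0941  0.2649] [ 0.553  -0.0965] [ 0.5594 -0.0926]
scene 0.30 86 [ 0.6226 -0.0961  0.3077] [ 0.6175 -0.127 ] [ 0.6249 -0.0675]
scene 0.32 14 [ 0.6053 -0.0905  0.3284] [ 0.5935 -0.0921] [ 0.6141 -0.089 ]
scene 0.33 46 [ 0.6042 -0.0933  0.3327] [ 0.5627 -0.0978] [ 0.6141 -0.0889]
top 0.30 11 [ 0.62   -0.0697  0.3071] [ 0.6177 -0.0732] [ 0.625 -0.067]
top 0.31 5 [ 0.6215 -0.0707  0.3109] [ 0.6202 -0.0722] [ 0.6225 -0.0685]
```

Request:
carry_out(
  steps=[
    [[1,-0.06,-0.2,0,0,0,0],[1,-0.16,-0.5,0,0,0,0],[1,-0.25,-0.8,0,0,0,0],[1,-0.281,-0.903,0,0,0,0],[1,-0.281,-0.903,0,0,0,0]],
  ],
)

```text
clock: 4.67
ee_pos: [0.5146, 0.0127, 0.3115]
orientation: [1.0, 0.029, -0.001, -0.001]
wrist_force: [0.2, -0.7, -2.0]
width: 0.0216
gripper_force: 29.8
```

Request:
carry_out(
  steps=[
    [[1,-0.06,-0.2,0,0,0,0],[1,-0.16,-0.5,0,0,0,0],[1,-0.25,-0.8,0,0,0,0],[1,-0.281,-0.903,0,0,0,0],[1,-0.281,-0.903,0,0,0,0]],
  ],
)

```text
clock: 5.08
ee_pos: [0.4756, 0.1182, 0.3118]
orientation: [1.0, 0.029, -0.001, -0.0]
wrist_force: [0.3, -0.4, -2.4]
width: 0.0221
gripper_force: 29.8
```

Request:
carry_out(
  steps=[
    [[1,-0.06,-0.2,0,0,0,0],[1,-0.16,-0.5,0,0,0,0],[1,-0.25,-0.8,0,0,0,0],[1,-0.281,-0.903,0,0,0,0],[1,-0.281,-0.903,0,0,0,0]],
  ],
)

```text
clock: 5.5
ee_pos: [0.4366, 0.224, 0.3118]
orientation: [1.0, 0.028, -0.001, 0.0]
wrist_force: [0.7, -0.3, -2.4]
width: 0.0219
gripper_force: 29.8
```

Request:
carry_out(
  steps=[
    [[1,-0.06,-0.2,0,0,0,-0.04],[1,-0.16,-0.5,0,0,0,-0.08],[1,-0.25,-0.8,0,0,0,-0.12],[1,-0.281,-0.903,0,0,0,-0.164],[1,-0.281,-0.903,0,0,0,-0.164],[1,-0.281,-0.903,0,0,0,-0.164],[1,-0.281,-0.903,0,0,0,-0.164],[1,-0.281,-0.903,0,0,0,-0.164]],
  ],
)

```text
clock: 6.17
ee_pos: [0.3985, 0.3275, 0.3123]
orientation: [0.988, 0.154, -0.0, 0.0]
wrist_force: [-0.9, -0.0, -1.9]
width: 0.0217
gripper_force: 29.8
```

Run:
```python
from h import *
s=env.state();print(s["ee_pos"],s["orientation"],s["wrist_force"],s["width"])
print(R.from_quat(s["orientation"]).as_matrix()[:,0], tool([.3966,.3292,.122]))
```

```text
[0.39854044 0.32747673 0.31227332] [ 9.88118633e-01  1.53692421e-01 -7.67312948e-05  4.47322214e-04] [-0.85206168 -0.04091468 -1.92438685] 0.02173183414353541
[ 9.52757268e-01  3.03732621e-01 -2.89139313e-04] [-0.0105862  -0.01995793  1.58559753]
```

Request:
carry_out(
  steps=[
    [[1,-0.01,-0.02,0.2,0,0,0],[1,-0.01,-0.02,0.5,0,0,0],[1,-0.01,-0.02,0.8,0,0,0],[1,-0.01,-0.02,0.95,0,0,0],[1,-0.01,-0.02,0.95,0,0,0]],
  ],
)

```text
clock: 6.58
ee_pos: [0.3933, 0.3278, 0.1931]
orientation: [0.988, 0.154, -0.004, 0.002]
wrist_force: [-0.6, -0.5, -2.8]
width: 0.0218
gripper_force: 29.8
```

Request:
carry_out(
  steps=[
    [[1,0,0,0.2,0,0,0],[1,0,0,0.4,0,0,0],[1,0,0,0.6,0,0,0],[1,0,0,0.635,0,0,0],[1,0,0,0.635,0,0,0],[1,0,0,0.635,0,0,0],[1,0,0,0.635,0,0,0]],
  ],
)

```text
clock: 7.17
ee_pos: [0.3974, 0.3316, 0.1249]
orientation: [0.988, 0.155, 0.002, -0.001]
wrist_force: [0.2, 0.3, -2.2]
width: 0.0214
gripper_force: 29.8
```

Run:
```python
from h import *
s=env.state();print(s["ee_pos"],s["orientation"],s["wrist_force"],s["width"])
c=read_camera("scene");t=read_camera("top")
a=cv2.resize(c["img"][190:290,320:480,::-1],(640,400),interpolation=cv2.INTER_CUBIC)
cv2.imwrite("pics/s3.png",a)
print("seat",tool([.4585,.3491,.122]))
```

```text
[0.39738283 0.33164104 0.1248879 ] [ 9.87918475e-01  1.54961902e-01  1.83962931e-03 -7.15487207e-04] [ 0.21112203  0.28642869 -2.20663253] 0.0213922788996992
seat [0.53218219 0.01868033 0.02276716]
```

View pics/s3.png

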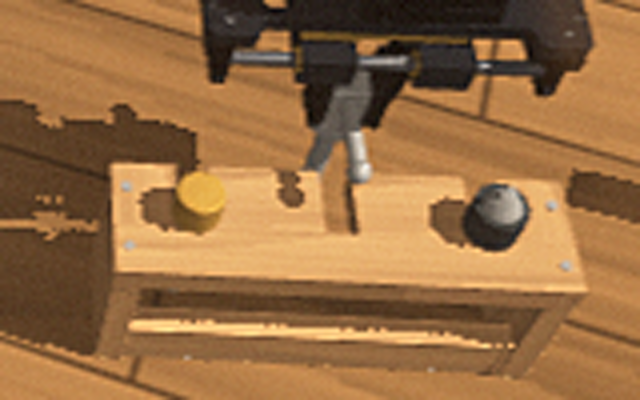

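The key is in front of the rack: bar end at crop (360,170), shank going down to (318,165), notch at (340,205). I'll check the lateral alignment in this same view.

Run:
```python
from h import *
np.set_printoptions(precision=4,suppress=True)
s=env.state();p=s["ee_pos"];print(p,s["orientation"])
a=np.radians(17.85);ax=np.array([np.cos(a),np.sin(a)]);ay=np.array([-ax[1],ax[0]])
for n,ctr in(("scene",(.45996,.34742)),("top",(.45904,.35143))):
    c=read_camera(n);P=cloud(c);im=c["img"].astype(int)
    l=P[...,:2]-np.array(ctr);lx=l@ax;ly=l@ay;z=P[...,2]
    sat=im.max(-1)-im.min(-1)
    m=(abs(ly)<.045)&(lx<.03)&(lx>-.16)&(sat<45)&(im.max(-1)>70)&(z>.02)&(z<.165)
    v,u=np.where(m);print(n,m.sum(),"tcp l",(p[:2]-np.array(ctr))@ax,(p[:2]-np.array(ctr))@ay)
    for lo in np.arange(.02,.165,.01):
        k=m&(z>=lo)&(z<lo+.01)
        if k.sum()>3:print("%.2f"%lo,k.sum(),"lx",lx[k].min(),lx[k].max(),"ly",ly[k].min(),np.median(ly[k]),ly[k].max())
```

```text
[0.397  0.3317 0.1245] [ 0.9879  0.1551  0.0017 -0.0007]
scene 236 tcp l -0.06474574054700122 0.00428809808631799
0.06 4 lx -0.0646846432460665 -0.061632939535332706 ly -0.004253070143215962 0.00011721816369442682 0.0061389473309223595
0.07 11 lx -0.06556887994071853 -0.060153201165206206 ly -0.004001213417836702 -0.0006235091850101014 0.005968559009253864
0.08 11 lx -0.06438597136081675 -0.05988266588258342 ly -0.0031160084021865696 0.0005610278781816797 0.0035221187980947173
0.09 15 lx -0.06474943207419448 -0.0033568842896863696 ly -0.003351065062539102 0.002572786280725537 0.010145828960737761
0.11 22 lx -0.060083113627613295 -0.0499780427846197 ly -0.010971331687514081 -0.0026334318229309824 0.004483569968866965
0.12 14 lx -0.05741736977816854 -0.054341061842584304 ly -0.014675866933074993 -0.0030285225651488596 0.0140683911968912
0.13 15 lx -0.05918198381119149 -0.008155957930390725 ly -0.006921895130501411 -0.0015703673184933665 0.013394269902249163
0.14 112 lx -0.07349427136956349 -0.006825050880129436 ly -0.00649097871530646 0.0014848423996582615 0.01400885133246549
0.15 31 lx -0.06989031351303113 -0.05469080621953389 ly -0.007447417885277576 0.005953734027422353 0.01256532455098309
top 96 tcp l -0.06509919684028112 0.00018912642884816658
0.09 4 lx -0.034908400847186896 0.0051903173364466594 ly -0.03035089953639159 -0.011085897090132463 0.009288258945001371
0.10 10 lx -0.03518739489535784 4.980248030958809e-05 ly -0.03235700123788632 -0.025530885154159102 0.03221084633365624
0.14 75 lx -0.12637651875494008 -0.004521705369529085 ly -0.003854525936476331 0.000911760261894372 0.006565220060454308
```

Request:
carry_out(
  steps=[
    [[1,0.1,0.008,0.02,0,0,0],[1,0.2,0.008,0.02,0,0,0],[1,0.3,0.008,0.02,0,0,0],[1,0.4,0.008,0.02,0,0,0],[1,0.48,0.008,0.02,0,0,0],[1,0.53,0.008,0.02,0,0,0],[1,0.53,0.008,0.02,0,0,0],[1,0.53,0.008,0.02,0,0,0],[1,0.53,0.008,0.02,0,0,0]],
  ],
)

```text
clock: 8.12
ee_pos: [0.4559, 0.3493, 0.1197]
orientation: [0.988, 0.155, -0.0, 0.0]
wrist_force: [-0.6, 1.0, -2.5]
width: 0.0218
gripper_force: 29.8
```

Run:
```python
from h import *
np.set_printoptions(precision=4,suppress=True)
s=env.state();p=s["ee_pos"];print(p,s["orientation"],s["wrist_force"],s["width"])
a=np.radians(17.85);ax=np.array([np.cos(a),np.sin(a)]);ay=np.array([-ax[1],ax[0]])
l=p[:2]-np.array([.4595,.3494]);print(l@ax,l@ay)
```

```text
[0.4559 0.3493 0.1197] [ 0.9879  0.1553 -0.0004  0.0001] [-0.6046  0.9763 -2.5213] 0.021847055379265512
-0.003478031283596005 0.0010593223946114407
```

Request:
carry_out(
  steps=[
    [[1,0.01,0.005,0,0,0,0],[1,0.02,0.005,0,0,0,0],[1,0.03,0.005,0,0,0,0],[1,0.03,0.005,0,0,0,0],[1,0.03,0.005,0,0,0,0]],
  ],
)

```text
clock: 8.53
ee_pos: [0.4593, 0.3498, 0.1198]
orientation: [0.988, 0.155, -0.001, 0.0]
wrist_force: [-3.8, -0.9, 0.2]
width: 0.0219
gripper_force: 29.8
```

Request:
carry_out(
  steps=[
    [[1,0,0,0.01,0,0,0],[1,0,0,0.02,0,0,0],[1,0,0,0.03,0,0,0],[1,0,0,0.036,0,0,0],[1,0,0,0.036,0,0,0]],
  ],
)

```text
clock: 8.95
ee_pos: [0.4593, 0.3498, 0.1156]
orientation: [0.988, 0.155, -0.001, 0.0]
wrist_force: [-5.6, -2.3, 2.6]
width: 0.0216
gripper_force: 29.9
```

Request:
carry_out(
  steps=[
    [[0.9,0,0,0.005,0,0,0],[0.7,0,0,0.005,0,0,0],[0.55,0,0,0.005,0,0,0],[0.55,0,0,0.005,0,0,0],[0.55,0,0,0.005,0,0,0],[0.55,0,0,0.005,0,0,0],[0.55,0,0,0.005,0,0,0],[0.55,0,0,0,0,0,0]],
  ],
)

```text
clock: 9.62
ee_pos: [0.4601, 0.35, 0.1155]
orientation: [0.988, 0.155, -0.0, 0.0]
wrist_force: [0.5, -0.0, -0.6]
width: 0.0388
gripper_force: 0.0
```

```bash
cat > k.py <<'E'
from h import *
np.set_printoptions(precision=4,suppress=True)
s=env.state();print(s["ee_pos"],s["wrist_force"],s["width"])
a=np.radians(17.85);ax=np.array([np.cos(a),np.sin(a)]);ay=np.array([-ax[1],ax[0]])
for n,ctr in(("scene",(.45996,.34742)),("top",(.45904,.35143))):
    c=read_camera(n);P=cloud(c);im=c["img"].astype(int);save(c,n+"k")
    l=P[...,:2]-np.array(ctr);lx=l@ax;ly=l@ay;z=P[...,2]
    m=(abs(ly)<.02)&(abs(lx)<.075)&((im.max(-1)-im.min(-1))<45)&(im.max(-1)>70)&(z>.107)&(z<.16)
    for lo in(.107,.115,.125,.135,.142):
        k=m&(z>=lo)&(z<lo+.01)
        if k.sum()>3:print(n,lo,k.sum(),"z",np.median(z[k]),"lx",lx[k].min(),lx[k].max(),"ly",ly[k].min(),np.median(ly[k]),ly[k].max())
E
python3 k.py
```

```text
[0.4601 0.35   0.1155] [ 0.5497 -0.0369 -0.6397] 0.03883568326676527
scene 0.107 36 z 0.10957010512006438 lx -0.006011095892279937 0.013141453155369208 ly -0.013253043754285881 -0.007179384491583365 0.015255843084733448
scene 0.115 24 z 0.12044971783307173 lx -0.007417793230239137 0.00909128491040008 ly -0.011346416646936591 -0.006702553063556637 0.019216320571655652
scene 0.125 61 z 0.13390738292889848 lx -0.050950852928204345 0.058853602809171915 ly -0.010644853689081397 -0.0025602187753641548 0.010047060137471578
scene 0.135 127 z 0.1374625381064727 lx -0.05926415535862171 0.05762885841067083 ly -0.010164434168591342 0.0002888157276727107 0.010958222517446445
scene 0.142 19 z 0.14298078389704072 lx -0.001086090354898148 0.007603047793626559 ly -0.006633570044559697 0.002413106985273027 0.009953228936263383
top 0.125 26 z 0.13412925786599256 lx -0.06157518140210829 0.05889733358423683 ly -0.006037094269026253 -0.003985686816085589 0.0023708074516927396
top 0.135 77 z 0.13754397938244223 lx -0.06048181148133932 0.05982197631849214 ly -0.00783767350662545 -0.0017227243725088381 0.00426896640227458
top 0.142 11 z 0.14300587407784082 lx -0.0027259301400462278 0.055118914986719676 ly -0.00783767350662545 -0.005986366585911466 0.001985499422483898
```

Request:
carry_out(
  steps=[
    [[0.55,0,0,-0.1,0,0,0],[0.55,0,0,-0.3,0,0,0],[0.55,0,0,-0.6,0,0,0],[0.3,0,0,-0.9,0,0,0],[0,0,0,-1,0,0,0],[0,0,0,-1,0,0,0]],
  ],
)

```text
clock: 10.22
ee_pos: [0.4626, 0.3515, 0.2419]
orientation: [0.988, 0.155, 0.005, -0.002]
wrist_force: [0.2, 0.2, -0.1]
width: 0.0516
gripper_force: 0.0
```

Request:
carry_out(
  steps=[
    [[0,0.02,0.2,-0.2,0,0,0],[0,0.05,0.5,-0.4,0,0,0],[0,0.1,0.8,-0.7,0,0,0],[0,0.1,1,-0.9,0,0,0],[0,0.1,1,-0.9,0,0,0]],
  ],
)

```text
clock: 10.63
ee_pos: [0.5116, 0.236, 0.3493]
orientation: [0.988, 0.153, 0.004, 0.001]
wrist_force: [0.5, 1.1, 1.4]
width: 0.0827
gripper_force: 0.0
```

Request:
carry_out(
  steps=[
    [[0,0.05,0.3,-0.2,0,0,0],[0,0.1,0.6,-0.5,0,0,0],[0,0.1,0.9,-0.5,0,0,0],[0,0.1,1,-0.5,0,0,0],[0,0.1,1,-0.5,0,0,0]],
  ],
)

```text
clock: 11.05
ee_pos: [0.5576, 0.1257, 0.4032]
orientation: [0.988, 0.153, -0.0, 0.001]
wrist_force: [-0.1, 1.0, -1.4]
width: 0.087
gripper_force: 0.0
```

```bash
python3 k.py
python3 - <<'E'
from h import *
s=env.state();print(s["ee_pos"],s["orientation"]);print(tool([.6595,-.106,.40]))
c=cv2.imread("pics/scenek.png");cv2.imwrite("pics/s4.png",cv2.resize(c[190:310,320:480],(640,480),interpolation=cv2.INTER_CUBIC))
E
```

```text
[0.5576 0.1257 0.4032] [-0.1059  1.0196 -1.3544] 0.08698261209274873
scene 0.107 45 z 0.10940791189217569 lx -0.011401901011178028 0.011330021167000237 ly -0.015343494368596732 -0.01000187641118115 0.015439115038726232
scene 0.115 22 z 0.12048472991768233 lx -0.008165023569727986 0.008845519562200916 ly -0.011370721242991743 -0.009097083535868942 0.007931982756584993
scene 0.125 81 z 0.13383008055917633 lx -0.05857853635196047 0.05862325459938457 ly -0.011197059845606178 -0.0023459480124666528 0.010126652914684805
scene 0.135 211 z 0.13807229848492464 lx -0.05979735283353638 0.05782766164053341 ly -0.01123516383405018 -8.598213352530508e-05 0.011123991273518576
scene 0.142 44 z 0.14296247079521457 lx -0.011511139057219287 0.007638461135133697 ly -0.009868792405266637 0.0009793517903960661 0.010379312609559772
top 0.125 4 z 0.1342426158240187 lx 0.044290101007639825 0.060610398357090464 ly -0.0006487159694444513 0.0019167270609583827 0.003783921879799628
top 0.135 43 z 0.1386256905957608 lx -0.009836636201192687 0.0588797280825701 ly -0.003374586753801542 0.0026008350846658725 0.010988176902846683
top 0.142 16 z 0.144290760137046 lx -0.009836636201192687 0.008418872775754345 ly 0.0036866607761280213 0.007285032856609289 0.009747817887081426
[0.55622993 0.12881575 0.40225569] [ 9.87990513e-01  1.54510233e-01 -1.08571347e-03 -3.93939918e-04]
[0.22209951 2.12613085 0.01597967]
```

View pics/s4.png

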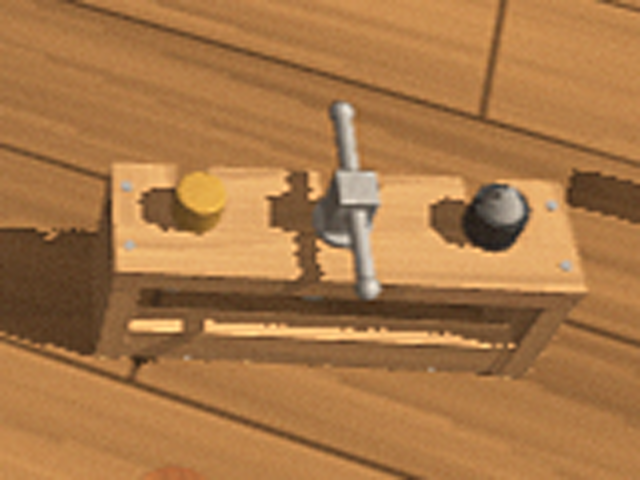

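The key hangs upright, its collar on the ledge with the head at crop (357,188), seated at the back. Now the guard.

Request:
carry_out(
  steps=[
    [[0,0.05,0.3,0,0,0,0],[0,0.11,0.6,0,0,0,0],[0,0.11,0.9,0,0,0,0],[0,0.11,1,0,0,0,0],[0,0.11,1,0,0,0,0]],
  ],
)

```text
clock: 11.57
ee_pos: [0.606, 0.0176, 0.4017]
orientation: [0.988, 0.154, -0.001, -0.0]
wrist_force: [-0.2, 0.5, -0.5]
width: 0.0868
gripper_force: 0.0
```

Request:
carry_out(
  steps=[
    [[0,0.05,0.3,0,0,0,0.05],[0,0.11,0.6,0,0,0,0.1],[0,0.11,0.9,0,0,0,0.15],[0,0.11,1,0,0,0,0.187],[0,0.11,1,0,0,0,0.187],[0,0.11,1,0,0,0,0.187],[0,0.11,1,0,0,0,0.187],[0,0.11,1,0,0,0,0.187]],
  ],
)

```text
clock: 12.23
ee_pos: [0.655, -0.0889, 0.404]
orientation: [1.0, 0.011, 0.0, -0.0]
wrist_force: [0.6, 0.1, 0.3]
width: 0.087
gripper_force: 0.0
```

Run:
```python
from h import *
s=env.state();print(s["ee_pos"],s["orientation"]);print(tool([.6595,-.106,.296]))
c=read_camera("scene");save(c,"s5")
cv2.imwrite("pics/s5c.png",cv2.resize(c["img"][100:260,90:300,::-1],(735,560),interpolation=cv2.INTER_CUBIC))
```

```text
[ 0.65503744 -0.08894586  0.40396009] [ 9.99942376e-01  1.07303779e-02  1.30306925e-04 -2.94543228e-04]
[0.03388956 0.14341054 0.89959258]
```

View pics/s5c.png

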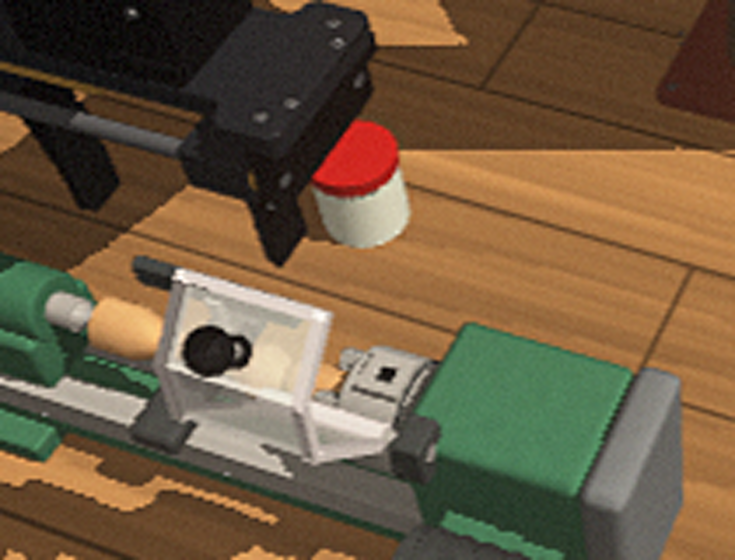

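The fingers are above the knob (crop (210,350)) and the open socket shows at (385,373). Descending and pinching.

Request:
carry_out(
  steps=[
    [[0,0.034,0.143,0.1,0,0,0],[0,0.034,0.143,0.3,0,0,0],[0,0.034,0.143,0.5,0,0,0],[0,0.034,0.143,0.7,0,0,0],[0,0.034,0.143,0.85,0,0,0],[0,0.034,0.143,0.9,0,0,0],[0,0.034,0.143,0.9,0,0,0],[0,0.034,0.143,0.9,0,0,0],[0,0.034,0.143,0.9,0,0,0]],
  ],
)

```text
clock: 13.03
ee_pos: [0.6604, -0.1086, 0.2977]
orientation: [1.0, 0.009, 0.001, 0.0]
wrist_force: [0.3, 0.4, -0.1]
width: 0.0873
gripper_force: 0.0
```

Request:
carry_out(
  steps=[
    [[0.5,0,0,0,0,0,0],[0.6,0,0,0,0,0,0],[0.7,0,0,0,0,0,0],[0.8,0,0,0,0,0,0],[1,0,0,0,0,0,0],[1,0,0,0,0,0,0],[1,0,0,0,0,0,0],[1,0,0,0,0,0,0],[1,0,0,0,0,0,0]],
  ],
)

```text
clock: 13.78
ee_pos: [0.6596, -0.1084, 0.2955]
orientation: [1.0, 0.009, -0.0, -0.0]
wrist_force: [-0.0, -0.3, 0.3]
width: 0.0351
gripper_force: 0.0
```

Request:
carry_out(
  steps=[
    [[1,0,0,0,0,0,0],[1,0,0,0,0,0,0],[1,0,0,0,0,0,0],[1,0,0,0,0,0,0],[1,0,0,0,0,0,0]],
  ],
)

```text
clock: 14.2
ee_pos: [0.6596, -0.1076, 0.2956]
orientation: [1.0, 0.009, -0.0, -0.001]
wrist_force: [-0.6, 5.4, 0.9]
width: 0.0238
gripper_force: 30.0
```

```bash
cat > g.py <<'E'
from h import *
np.set_printoptions(precision=3,suppress=True)
s=env.state();p=s["ee_pos"];r=R.from_quat(s["orientation"]).as_matrix()
print(p,s["orientation"],s["wrist_force"],s["width"],s["gripper_force"])
import sys
off=float(sys.argv[1]); N=float(sys.argv[2])   # knob ahead of TCP along -z, step rad
yaw=np.radians(1.0);ex=np.array([np.cos(yaw),np.sin(yaw),0])
H=np.array([.607,-.1075,.172])
k=p-off*r[:,2];d=k-H;rad=np.hypot(d@ex,d[2]);th=np.arctan2(d[2],d@ex) # from +x
th1=np.pi+np.arctan2(42,142)
print("rad",rad,"g",th1-th,"knob",k)
tilt0=np.arctan2(r[:,2]@ex,-r[2,2])
for dg in np.arange(N/8,N+.001,N/8):
    t=th+dg; g=th1-t
    # tool tilt so that the body leans to the robot as the guard comes down
    tilt=np.interp(g,[0,1.4],[np.radians(25),0])
    rot=R.from_rotvec(-(tilt-tilt0)*np.array([-np.sin(yaw),np.cos(yaw),0])) 
    z=rot.apply(r[:,2])
    kk=H+.148*(np.cos(t)*ex)+np.array([0,0,.148*np.sin(t)]);kk=kk+(k-H-(d@ex)*ex-np.array([0,0,d[2]]))
    tcp=kk+off*z
    print("g %.2f tilt %.1f"%(g,np.degrees(tilt)),"shift",r.T@(tcp-p)/.12,"turn",r.T@rot.as_rotvec()/(np.pi/2),"z",z,"tcp",tcp)
E
python3 g.py .014 .8
```

```text
[ 0.66  -0.108  0.296] [ 1.     0.009 -0.    -0.001] [-0.59   5.437  0.886] 0.023845328265915337 29.999981224536896
rad 0.14727574688661182 g 2.2237590404261613 knob [ 0.66  -0.108  0.31 ]
g 2.12 tilt 0.0 shift [-0.115 -0.    -0.044] turn [-0.  0. -0.] z [-0.     0.001 -1.   ] tcp [ 0.646 -0.108  0.301]
g 2.02 tilt 0.0 shift [-0.235 -0.    -0.07 ] turn [-0.  0. -0.] z [-0.     0.001 -1.   ] tcp [ 0.631 -0.108  0.304]
g 1.92 tilt 0.0 shift [-0.358 -0.001 -0.084] turn [-0.  0. -0.] z [-0.     0.001 -1.   ] tcp [ 0.617 -0.108  0.306]
g 1.82 tilt 0.0 shift [-0.481 -0.001 -0.086] turn [-0.  0. -0.] z [-0.     0.001 -1.   ] tcp [ 0.602 -0.109  0.306]
g 1.72 tilt 0.0 shift [-0.604 -0.001 -0.076] turn [-0.  0. -0.] z [-0.     0.001 -1.   ] tcp [ 0.587 -0.109  0.305]
g 1.62 tilt 0.0 shift [-0.725 -0.001 -0.053] turn [-0.  0. -0.] z [-0.     0.001 -1.   ] tcp [ 0.573 -0.109  0.302]
g 1.52 tilt 0.0 shift [-0.844 -0.001 -0.019] turn [-0.  0. -0.] z [-0.     0.001 -1.   ] tcp [ 0.558 -0.109  0.298]
g 1.42 tilt 0.0 shift [-0.958 -0.001  0.028] turn [-0.  0. -0.] z [-0.     0.001 -1.   ] tcp [ 0.545 -0.11   0.292]
```

Request:
carry_out(
  steps=[
    [[1,-0.03,-0.007,-0.013,0,0,0],[1,-0.07,-0.007,-0.028,0,0,0],[1,-0.115,-0.007,-0.044,0,0,0],[1,-0.175,-0.007,-0.058,0,0,0],[1,-0.235,-0.007,-0.07,0,0,0],[1,-0.235,-0.007,-0.07,0,0,0],[1,-0.235,-0.007,-0.07,0,0,0]],
  ],
)

```text
clock: 14.78
ee_pos: [0.6304, -0.1082, 0.3043]
orientation: [1.0, 0.009, -0.0, 0.0]
wrist_force: [-0.3, 2.7, -1.0]
width: 0.0241
gripper_force: 30.0
```

```bash
python3 g.py .014 .8
python3 - <<'E'
from h import *
c=read_camera("scene");save(c,"s6")
cv2.imwrite("pics/s6c.png",cv2.resize(c["img"][100:260,90:300,::-1],(735,560),interpolation=cv2.INTER_CUBIC))
E
```

```text
[ 0.63  -0.108  0.304] [ 1.     0.009 -0.     0.   ] [-0.252  2.705 -0.96 ] 0.024135840407236563 29.999833703041077
rad 0.1481788897844819 g 2.017100558337253 knob [ 0.63  -0.108  0.318]
g 1.92 tilt 0.0 shift [-0.123 -0.    -0.012] turn [-0.     0.001 -0.   ] z [-0.  0. -1.] tcp [ 0.616 -0.108  0.306]
g 1.82 tilt 0.0 shift [-0.246 -0.    -0.013] turn [-0.     0.001 -0.   ] z [-0.  0. -1.] tcp [ 0.601 -0.109  0.306]
g 1.72 tilt 0.0 shift [-0.369 -0.    -0.001] turn [-0.     0.001 -0.   ] z [-0.  0. -1.] tcp [ 0.586 -0.109  0.305]
g 1.62 tilt 0.0 shift [-0.49  -0.     0.022] turn [-0.     0.001 -0.   ] z [-0.  0. -1.] tcp [ 0.572 -0.109  0.302]
g 1.52 tilt 0.0 shift [-0.608 -0.     0.058] turn [-0.     0.001 -0.   ] z [-0.  0. -1.] tcp [ 0.557 -0.109  0.297]
g 1.42 tilt 0.0 shift [-0.722 -0.     0.105] turn [-0.     0.001 -0.   ] z [-0.  0. -1.] tcp [ 0.544 -0.11   0.292]
g 1.32 tilt 1.5 shift [-0.827 -0.     0.163] turn [-0.     0.017 -0.   ] z [ 0.026  0.    -1.   ] tcp [ 0.531 -0.11   0.285]
g 1.22 tilt 3.3 shift [-0.926 -0.     0.232] turn [-0.     0.037 -0.   ] z [ 0.057  0.001 -0.998] tcp [ 0.519 -0.11   0.277]
```

View pics/s6c.png

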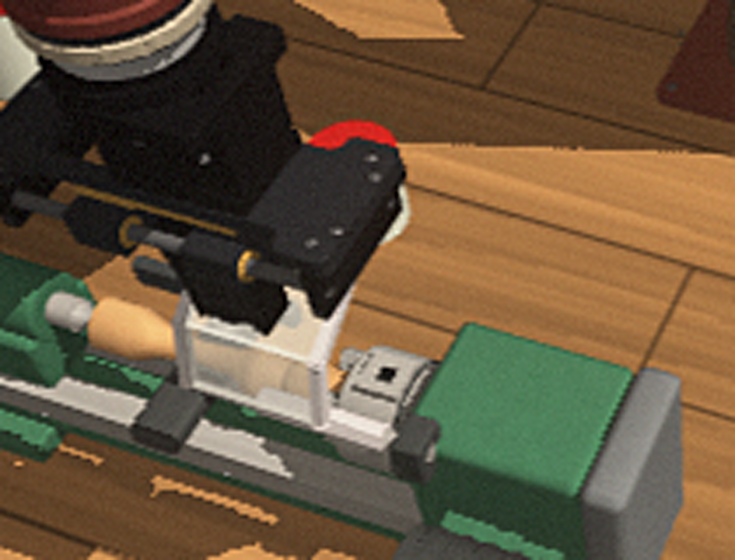

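The guard follows the gripper: its front edge is now at crop (250,345), forward of where it was. Continuing along the arc.

Request:
carry_out(
  steps=[
    [[1,-0.062,-0.005,-0.008,0,0,0],[1,-0.123,-0.005,-0.012,0,0,0],[1,-0.185,-0.005,-0.014,0,0,0],[1,-0.246,-0.005,-0.013,0,0,0],[1,-0.308,-0.005,-0.008,0,0,0],[1,-0.369,-0.005,-0.001,0,0,0],[1,-0.43,-0.005,0.009,0,0,0],[1,-0.49,-0.005,0.022,0,0,0],[1,-0.55,-0.005,0.038,0,0,0],[1,-0.608,-0.005,0.058,0,0,0],[1,-0.665,-0.005,0.08,0,0,0],[1,-0.722,-0.005,0.105,0,0,0]],
  ],
)

```text
clock: 15.83
ee_pos: [0.5443, -0.11, 0.2943]
orientation: [1.0, 0.009, 0.001, 0.001]
wrist_force: [-2.9, -0.6, 11.4]
width: 0.0239
gripper_force: 30.0
```

```bash
python3 g.py .014 .6
```

```text
[ 0.544 -0.11   0.294] [1.    0.009 0.001 0.001] [-2.925 -0.567 11.41 ] 0.02392858708783823 30.001986622810364
rad 0.1500201102994559 g 1.4267540871909126 knob [ 0.544 -0.11   0.308]
g 1.35 tilt 0.9 shift [-0.074 -0.     0.057] turn [0.    0.008 0.   ] z [ 0.015 -0.002 -1.   ] tcp [ 0.535 -0.11   0.287]
g 1.28 tilt 2.2 shift [-0.151 -0.     0.104] turn [0.    0.023 0.   ] z [ 0.038 -0.002 -0.999] tcp [ 0.526 -0.11   0.282]
g 1.20 tilt 3.5 shift [-0.223 -0.     0.158] turn [0.    0.037 0.   ] z [ 0.062 -0.001 -0.998] tcp [ 0.518 -0.11   0.275]
g 1.13 tilt 4.9 shift [-0.292 -0.001  0.217] turn [0.    0.052 0.   ] z [ 0.085 -0.001 -0.996] tcp [ 0.509 -0.111  0.268]
g 1.05 tilt 6.2 shift [-0.356 -0.001  0.28 ] turn [0.    0.067 0.   ] z [ 0.108 -0.001 -0.994] tcp [ 0.502 -0.111  0.26 ]
g 0.98 tilt 7.6 shift [-0.415 -0.001  0.349] turn [0.    0.082 0.   ] z [ 0.132 -0.    -0.991] tcp [ 0.495 -0.111  0.252]
g 0.90 tilt 8.9 shift [-0.468 -0.001  0.422] turn [0.    0.097 0.   ] z [ 0.155  0.    -0.988] tcp [ 0.488 -0.111  0.243]
g 0.83 tilt 10.2 shift [-0.516 -0.001  0.499] turn [0.    0.112 0.   ] z [ 0.178  0.001 -0.984] tcp [ 0.483 -0.111  0.234]
```

```bash
sed -i 's/\[.607,-.1075,.172\]/[.603,-.1075,.172]/; s/\.148\*/.1485*/g' g.py; python3 g.py .014 .6
```

```text
[ 0.544 -0.11   0.294] [1.    0.009 0.001 0.001] [-2.925 -0.567 11.41 ] 0.02392858708783823 30.001986622810364
rad 0.14839147062382088 g 1.4512364222297833 knob [ 0.544 -0.11   0.308]
g 1.38 tilt 0.4 shift [-0.084 -0.     0.039] turn [0.    0.003 0.   ] z [ 0.007 -0.002 -1.   ] tcp [ 0.534 -0.11   0.29 ]
g 1.30 tilt 1.8 shift [-0.162 -0.     0.085] turn [0.    0.018 0.   ] z [ 0.031 -0.002 -1.   ] tcp [ 0.525 -0.11   0.284]
g 1.23 tilt 3.1 shift [-0.236 -0.     0.136] turn [0.    0.033 0.   ] z [ 0.054 -0.002 -0.999] tcp [ 0.516 -0.111  0.278]
g 1.15 tilt 4.4 shift [-0.306 -0.     0.193] turn [0.    0.048 0.   ] z [ 0.077 -0.001 -0.997] tcp [ 0.508 -0.111  0.271]
g 1.08 tilt 5.8 shift [-0.372 -0.001  0.256] turn [0.    0.062 0.   ] z [ 0.101 -0.001 -0.995] tcp [ 0.5   -0.111  0.263]
g 1.00 tilt 7.1 shift [-0.433 -0.001  0.323] turn [0.    0.077 0.   ] z [ 0.124 -0.    -0.992] tcp [ 0.493 -0.111  0.255]
g 0.93 tilt 8.5 shift [-0.488 -0.001  0.395] turn [0.    0.092 0.   ] z [ 0.147  0.    -0.989] tcp [ 0.486 -0.111  0.247]
g 0.85 tilt 9.8 shift [-0.538 -0.001  0.471] turn [0.    0.107 0.   ] z [ 0.17   0.    -0.985] tcp [ 0.48  -0.111  0.238]
```

Request:
carry_out(
  steps=[
    [[1,-0.04,0,0.0,0,0,0],[1,-0.084,0,0.024,0,0.003,0],[1,-0.162,0,0.07,0,0.018,0],[1,-0.236,0,0.121,0,0.033,0],[1,-0.306,0,0.178,0,0.048,0],[1,-0.306,0,0.178,0,0.048,0]],
  ],
)

```text
clock: 16.33
ee_pos: [0.505, -0.1108, 0.2688]
orientation: [0.999, 0.008, 0.036, 0.001]
wrist_force: [-3.6, -4.3, 1.2]
width: 0.0241
gripper_force: 30.0
```

```bash
python3 g.py .014 .8
```

```text
[ 0.505 -0.111  0.269] [0.999 0.008 0.036 0.001] [-3.596 -4.312  1.204] 0.024139432013939376 30.000203847885132
rad 0.14858225130852304 g 1.1290048325392448 knob [ 0.504 -0.111  0.283]
g 1.03 tilt 6.6 shift [-0.089 -0.     0.081] turn [0.    0.027 0.   ] z [ 0.115 -0.    -0.993] tcp [ 0.495 -0.111  0.258]
g 0.93 tilt 8.4 shift [-0.171 -0.     0.17 ] turn [0.    0.047 0.   ] z [ 0.146  0.001 -0.989] tcp [ 0.486 -0.111  0.247]
g 0.83 tilt 10.2 shift [-0.243 -0.     0.267] turn [0.    0.067 0.   ] z [ 0.177  0.001 -0.984] tcp [ 0.478 -0.111  0.235]
g 0.73 tilt 12.0 shift [-0.306 -0.001  0.371] turn [0.    0.087 0.   ] z [ 0.208  0.002 -0.978] tcp [ 0.472 -0.111  0.222]
g 0.63 tilt 13.8 shift [-0.358 -0.001  0.481] turn [0.    0.107 0.   ] z [ 0.238  0.002 -0.971] tcp [ 0.466 -0.111  0.208]
g 0.53 tilt 15.6 shift [-0.398 -0.001  0.596] turn [0.    0.126 0.   ] z [ 0.268  0.003 -0.963] tcp [ 0.463 -0.112  0.194]
g 0.43 tilt 17.3 shift [-0.427 -0.001  0.715] turn [0.    0.146 0.   ] z [ 0.298  0.003 -0.955] tcp [ 0.46  -0.112  0.18 ]
g 0.33 tilt 19.1 shift [-0.444 -0.002  0.836] turn [0.    0.166 0.   ] z [ 0.328  0.004 -0.945] tcp [ 0.459 -0.112  0.165]
```

Request:
carry_out(
  steps=[
    [[1,-0.045,0.006,0.04,0,0.013,0],[1,-0.089,0.006,0.081,0,0.027,0],[1,-0.131,0.006,0.125,0,0.037,0],[1,-0.171,0.006,0.17,0,0.047,0],[1,-0.208,0.006,0.218,0,0.057,0],[1,-0.243,0.006,0.267,0,0.067,0],[1,-0.276,0.006,0.318,0,0.077,0],[1,-0.306,0.006,0.371,0,0.087,0],[1,-0.333,0.006,0.425,0,0.097,0],[1,-0.358,0.006,0.481,0,0.107,0],[1,-0.358,0.006,0.481,0,0.107,0]],
  ],
)

```text
clock: 17.25
ee_pos: [0.4668, -0.1116, 0.2067]
orientation: [0.993, 0.009, 0.119, -0.001]
wrist_force: [-3.1, -5.2, -0.4]
width: 0.024
gripper_force: 30.0
```

```bash
python3 g.py .014 .64
```

```text
[ 0.467 -0.112  0.207] [ 0.993  0.009  0.119 -0.001] [-3.127 -5.176 -0.42 ] 0.023985459473607883 29.999832808971405
rad 0.1476889451808478 g 0.6208747160694781 knob [ 0.463 -0.112  0.22 ]
g 0.54 tilt 15.3 shift [-0.053 -0.     0.082] turn [0.    0.018 0.   ] z [ 0.265  0.004 -0.964] tcp [ 0.463 -0.112  0.196]
g 0.46 tilt 16.8 shift [-0.093 -0.     0.17 ] turn [0.    0.034 0.   ] z [ 0.289  0.004 -0.957] tcp [ 0.461 -0.112  0.184]
g 0.38 tilt 18.2 shift [-0.126 -0.     0.262] turn [0.   0.05 0.  ] z [ 0.312  0.005 -0.95 ] tcp [ 0.46  -0.112  0.173]
g 0.30 tilt 19.6 shift [-0.152 -0.     0.357] turn [0.    0.066 0.   ] z [ 0.336  0.005 -0.942] tcp [ 0.459 -0.112  0.161]
g 0.22 tilt 21.1 shift [-0.17  -0.     0.453] turn [0.    0.082 0.   ] z [ 0.359  0.006 -0.933] tcp [ 0.46  -0.112  0.149]
g 0.14 tilt 22.5 shift [-0.18  -0.     0.551] turn [0.    0.097 0.   ] z [ 0.382  0.006 -0.924] tcp [ 0.462 -0.112  0.137]
g 0.06 tilt 23.9 shift [-0.182 -0.     0.649] turn [0.    0.113 0.   ] z [ 0.405  0.006 -0.914] tcp [ 0.464 -0.112  0.126]
g -0.02 tilt 25.0 shift [-0.178 -0.001  0.748] turn [0.    0.125 0.   ] z [ 0.423  0.007 -0.906] tcp [ 0.467 -0.112  0.114]
```

Request:
carry_out(
  steps=[
    [[1,-0.027,0.006,0.04,0,0.009,0],[1,-0.053,0.006,0.082,0,0.018,0],[1,-0.075,0.006,0.125,0,0.026,0],[1,-0.093,0.006,0.17,0,0.034,0],[1,-0.111,0.006,0.215,0,0.042,0],[1,-0.126,0.006,0.262,0,0.05,0],[1,-0.14,0.006,0.31,0,0.058,0],[1,-0.152,0.006,0.357,0,0.066,0],[1,-0.162,0.006,0.405,0,0.074,0],[1,-0.17,0.006,0.453,0,0.082,0],[1,-0.175,0.006,0.5,0,0.09,0],[1,-0.18,0.006,0.551,0,0.097,0]],
  ],
)

```text
clock: 18.25
ee_pos: [0.4626, -0.1117, 0.1377]
orientation: [0.981, 0.009, 0.195, -0.002]
wrist_force: [-5.1, -3.0, 1.2]
width: 0.0242
gripper_force: 30.0
```

```bash
python3 g.py .014 .24
```

```text
[ 0.463 -0.112  0.138] [ 0.981  0.009  0.195 -0.002] [-5.062 -3.042  1.155] 0.024199415474313538 30.000889599323273
rad 0.14740200895821118 g 6.425577898992294 knob [ 0.457 -0.112  0.151]
g 6.40 tilt 0.0 shift [-0.062 -0.     0.025] turn [ 0.   -0.25  0.  ] z [-0.     0.001 -1.   ] tcp [ 0.457 -0.112  0.132]
g 6.37 tilt 0.0 shift [-0.069  0.     0.061] turn [ 0.   -0.25  0.  ] z [-0.     0.001 -1.   ] tcp [ 0.458 -0.112  0.128]
g 6.34 tilt 0.0 shift [-0.076  0.     0.098] turn [ 0.   -0.25  0.  ] z [-0.     0.001 -1.   ] tcp [ 0.459 -0.112  0.123]
g 6.31 tilt 0.0 shift [-0.081  0.     0.135] turn [ 0.   -0.25  0.  ] z [-0.     0.001 -1.   ] tcp [ 0.46  -0.112  0.119]
g 6.28 tilt 0.0 shift [-0.085  0.     0.172] turn [ 0.   -0.25  0.  ] z [-0.     0.001 -1.   ] tcp [ 0.461 -0.112  0.115]
g 6.25 tilt 0.0 shift [-0.088  0.     0.209] turn [ 0.   -0.25  0.  ] z [-0.     0.001 -1.   ] tcp [ 0.462 -0.112  0.111]
g 6.22 tilt 0.0 shift [-0.09   0.     0.246] turn [ 0.   -0.25  0.  ] z [-0.     0.001 -1.   ] tcp [ 0.464 -0.112  0.106]
g 6.19 tilt 0.0 shift [-0.091  0.     0.283] turn [ 0.   -0.25  0.  ] z [-0.     0.001 -1.   ] tcp [ 0.465 -0.112  0.102]
```

Request:
carry_out(
  steps=[
    [[1,-0.009,0,0.04,0,0,0],[1,-0.017,0,0.08,0,0,0],[1,-0.024,0,0.12,0,0,0],[1,-0.029,0,0.15,0,0,0],[1,-0.031,0,0.17,0,0,0],[1,-0.031,0,0.17,0,0,0]],
  ],
)

```text
clock: 18.75
ee_pos: [0.467, -0.1116, 0.1172]
orientation: [0.981, 0.009, 0.195, -0.002]
wrist_force: [-3.1, -3.4, -1.7]
width: 0.0242
gripper_force: 30.0
```

Request:
carry_out(
  steps=[
    [[1,-0.002,0,0.01,0,0,0],[1,-0.003,0,0.02,0,0,0],[1,-0.003,0,0.02,0,0,0],[1,-0.003,0,0.02,0,0,0]],
  ],
)

```text
clock: 19.08
ee_pos: [0.4676, -0.1116, 0.1152]
orientation: [0.981, 0.009, 0.195, -0.002]
wrist_force: [-2.9, -3.6, -2.1]
width: 0.0241
gripper_force: 30.0
```

Request:
carry_out(
  steps=[
    [[1,-0.004,0,0.015,0,0,0],[1,-0.008,0,0.03,0,0,0],[1,-0.008,0,0.03,0,0,0],[1,-0.008,0,0.03,0,0,0]],
  ],
)

```text
clock: 19.42
ee_pos: [0.4687, -0.1117, 0.1133]
orientation: [0.981, 0.009, 0.195, -0.002]
wrist_force: [-15.9, -0.1, 14.3]
width: 0.0242
gripper_force: 30.0
```

Run:
```python
from h import *
c=read_camera("scene");save(c,"s7")
cv2.imwrite("pics/s7c.png",cv2.resize(c["img"][100:260,90:300,::-1],(735,560),interpolation=cv2.INTER_CUBIC))
```

```text
(no output)
```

View pics/s7c.png

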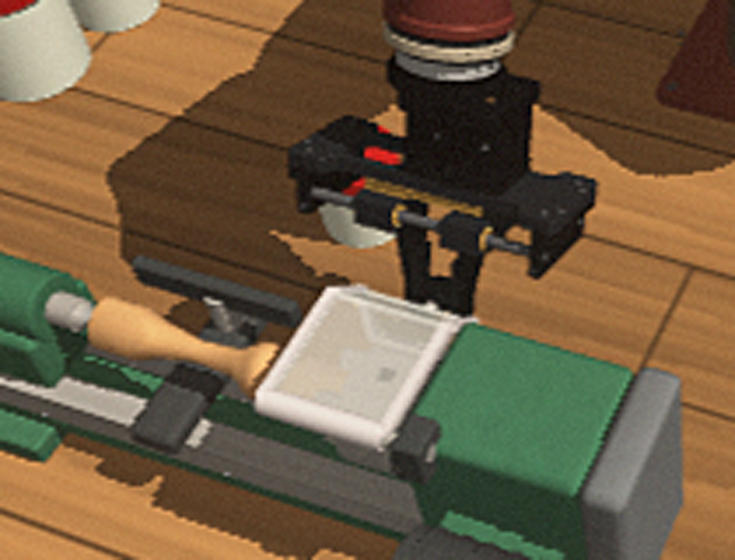

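The guard is down over the chuck: its top flat spans crop (330,290)–(380,440), and the gripper holds the knob in front at (440,290). The 20 N reaction says it is on its stop. Releasing.

Request:
carry_out(
  steps=[
    [[1,0.003,0,-0.01,0,0,0],[0.8,0.003,0,-0.01,0,0,0],[0.55,0.003,0,-0.01,0,0,0],[0.55,0.003,0,-0.01,0,0,0],[0.55,0.003,0,-0.01,0,0,0],[0.55,0.003,0,-0.01,0,0,0],[0.55,0.003,0,-0.01,0,0,0]],
  ],
)

```text
clock: 20.05
ee_pos: [0.4699, -0.1116, 0.1147]
orientation: [0.98, 0.009, 0.197, -0.002]
wrist_force: [0.5, 0.7, -0.8]
width: 0.0385
gripper_force: 0.0
```

Request:
carry_out(
  steps=[
    [[0.55,0,0,-0.1,0,0,0],[0.55,0,0,-0.3,0,0,0],[0.55,0,0,-0.6,0,0,0],[0.55,0,0,-0.9,0,0,0],[0.55,0,0,-1,0,0,0],[0.55,0,0,-1,0,0,0],[0.55,0,0,-1,0,0,0]],
  ],
)

```text
clock: 20.63
ee_pos: [0.4241, -0.113, 0.2262]
orientation: [0.98, 0.009, 0.198, -0.001]
wrist_force: [-0.5, 0.5, -0.9]
width: 0.0394
gripper_force: 0.0
```

```bash
python3 k.py
python3 - <<'E'
from h import *
np.set_printoptions(precision=4,suppress=True)
for n in("scene","top"):
    c=read_camera(n);P=cloud(c);im=c["img"].astype(int);x,y,z=P[...,0],P[...,1],P[...,2]
    m=(im.max(-1)<60)&(abs(y+.11)<.02)&(x>.43)&(x<.48)&(z>.1)&(z<.16)
    if m.sum():print(n,m.sum(),"knob mean",P[m].mean(0),P[m].min(0),P[m].max(0))
    g=(x>.5)&(x<.62)&(y>-.16)&(y<-.06)&(z>.155)
    if g.sum():print("top flat",g.sum(),P[g].max(0),np.polyfit(x[g],z[g],1))
E
```

```text
[ 0.4241 -0.113   0.2262] [-0.4589  0.5302 -0.8781] 0.03939579297621307
scene 0.107 44 z 0.10964900889063711 lx -0.01222483288408317 0.013036234531409162 ly -0.015172717172643686 -0.009895514451871243 0.014990693924946605
scene 0.115 20 z 0.11960222482786953 lx -0.008360495632014884 0.008451358179127805 ly -0.010750674608005306 -0.008150075105828575 -0.0003283677286069271
scene 0.125 76 z 0.13300038300108202 lx -0.05592851773847333 0.05893195845945938 ly -0.010955339463334143 -0.0026170597327668187 0.010388119143064511
scene 0.135 218 z 0.13788474320504113 lx -0.06016445068943454 0.057501482383856654 ly -0.010891756126987787 -0.00011987146471993633 0.010366569408841161
scene 0.142 52 z 0.1428636302280183 lx -0.011292703265637617 0.008836339165503007 ly -0.010891756126987787 0.0004214949594460712 0.01026978723532394
top 0.107 34 z 0.10963248219019395 lx -0.01632834575177431 0.014861055514132507 ly -0.01869986836855298 -0.011291667431508211 -0.0009050059802009522
top 0.115 5 z 0.11754190492434669 lx -0.011877083089580832 0.007226105606431422 ly -0.011653064129693653 -0.011376788383421852 -0.002268827151688168
top 0.125 44 z 0.13315747402308803 lx -0.06094945984538851 0.06035359217248788 ly -0.010955094362500332 -0.0036759376815655815 0.006558099758383212
top 0.135 231 z 0.13842574755853032 lx -0.06183023625012811 0.059339763145716665 ly -0.011812293505977105 -0.001213166487289583 0.010137853768819757
top 0.142 75 z 0.144102206144741 lx -0.01219382108019613 0.027748929291688974 ly -0.0106816945949522 -0.0002974636442850271 0.010137853768819757
scene 69 knob mean [ 0.4675 -0.1092  0.1365] [ 0.4551 -0.1214  0.124 ] [ 0.4762 -0.1005  0.1435]
top flat 1754 [ 0.6168 -0.0601  0.1824] [0.0299 0.1593]
top 79 knob mean [ 0.4655 -0.1084  0.1394] [ 0.456  -0.1208  0.1329] [ 0.4763 -0.0983  0.1444]
top flat 2255 [ 0.6167 -0.06    0.1854] [0.09  0.126]
```

Key still seated. The knob top reads 0.144, so its centre is at about 0.131. I'll press the knob lightly with shut fingers to be sure the guard is on its stop.

Request:
carry_out(
  steps=[
    [[1,0,-0.025,0,0,0,0],[1,0,-0.025,0.1,0,0,0],[1,0,-0.025,0.2,0,0,0],[1,0,-0.025,0.35,0,0,0],[1,0,-0.025,0.5,0,0,0],[1,0,-0.025,0.6,0,0,0],[1,0,-0.025,0.68,0,0,0],[1,0,-0.025,0.72,0,0,0],[1,0,-0.025,0.74,0,0,0],[1,0,-0.025,0.75,0,0,0],[1,0,-0.025,0.75,0,0,0]],
  ],
)

```text
clock: 21.75
ee_pos: [0.4583, -0.1089, 0.1424]
orientation: [0.98, 0.009, 0.196, -0.002]
wrist_force: [0.7, -0.7, -0.3]
width: 0.0005
gripper_force: 0.0
```

Request:
carry_out(
  steps=[
    [[1,0,0,0.01,0,0,0],[1,0,0,0.02,0,0,0],[1,0,0,0.025,0,0,0],[1,0,0,0.025,0,0,0]],
  ],
)

```text
clock: 22.08
ee_pos: [0.4596, -0.1093, 0.1416]
orientation: [0.98, 0.009, 0.197, -0.001]
wrist_force: [-15.1, 2.4, 16.6]
width: 0.0002
gripper_force: 10.1
```

Request:
carry_out(
  steps=[
    [[1,0,0,-0.1,0,0,0],[1,0,0,-0.4,0,0,0],[1,0,0,-0.7,0,0,0],[1,0,0,-0.9,0,0,0],[1,0,0,-0.9,0,0,0],[1,0,0,-0.9,0,0,0]],
  ],
)

```text
clock: 22.58
ee_pos: [0.4188, -0.1108, 0.242]
orientation: [0.98, 0.009, 0.199, 0.0]
wrist_force: [-0.2, -0.7, -1.3]
width: 0.0006
gripper_force: 0.0
```

Run:
```python
from h import *
s=env.state();print(s["wrist_force"],s["ee_pos"]);c=read_camera("top");save(c,"end")
P=cloud(c);im=c["img"].astype(int);x,y,z=P[...,0],P[...,1],P[...,2]
m=(im.max(-1)<60)&(abs(y+.11)<.02)&(x>.43)&(x<.48)&(z>.1)&(z<.16);print(m.sum(),P[m].max(0))
print(hand_in())
```

```text
[-0.22198052 -0.69448531 -1.25883105] [ 0.41876253 -0.11080121  0.24201832]
81 [ 0.47661816 -0.09746799  0.14573614]
the job is handed in; nothing more can be done
None
```

The chuck key hangs upright at the back of the rack's middle notch, the guard is down on its stop over the chuck, and the job was handed in at about 23 s of the 70 s allowed; no verdict came back.

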